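# Dial open the lockout lock and present it

## Robot

A 7-joint arm with a two-finger parallel gripper is mounted at the origin on the work surface. World frame = base frame: x ahead of the robot, y to its left, z up, the work surface at z = 0. Lengths are in m, angles in rad, forces in N, time in s.
With the tool pointing down it reaches from about 0.375 to 0.925 m from the base axis. Payload 3.1 kg.
Tool frame: the origin (TCP) lies between the finger pads; the fingertips stand 8 mm ahead of it and the grasp point (between the pads) lies 11 mm behind it; y points along the fingers, x is the direction in which the jaws open and shut, and the axes are right-handed (so a half turn about y gives the same grasp; the last joint's range is limited). The gripper opens to 85 mm and grips with 20 to 120 N. Pads are 22 mm wide; open, the fingers measure 114 mm over their backs; the gripper's body (76 mm by 85 mm) begins 54 mm behind the grasp point. The pads swing forward as they close: fully open they stand 13 mm farther back than shut.
Start: joints at [1.145, 0.383, 0.044, 1.598, -0.018, 1.161, -0.05], TCP at [0.209, -0.615, 0.239] pointing down, gripper open.
Joint ranges: [-2.61, 2.61], [-0.41, 2.15], [-1.48, 1.57], [0, 2.5], [-1.57, 4.71], [0.05, 1.97], [-2.85, 2.85]. Speed limits (rad/s): [2.79, 2.79, 3.14, 3.14, 3.14, 3.14, 3.14].

## Interface

Orientations are given as a unit quaternion [w, x, y, z].
In Python, from cell import manip gives the robot as it stands.
- The arm moves only by the shell command python3 -m pendant 'ROWS' [OPENING] [FORCE]. ROWS is JSON, a list of rows, each a list of 2 entries, a list of its own where there are three numbers: the shift along the tool's x, y, z in mm, then the turn, a rotation vector about the tool's x, y, z in rad. In form: [[[x, y, z], [rx, ry, rz]], ...]. A call has 1 to 20 rows; each row is the pose to reach, as a shift and turn from the pose commanded when the call began, along the tool's axes at that moment; what a row does not reach only later rows make up. A row lasts 1/10 s, in which the tool goes at most 50 mm and 8.59 degrees, less where a joint would pass 70% of its speed; a pose out of reach is approached as far as the arm can. A call with a gripper value outside its range is refused whole. OPENING is the gripper command: -1 is shut, 1 is fully open, values between are in proportion, set as the call begins (- or left out, the last holds). The fingers move at their own pace and stop on an object; FORCE is the grip in N (left out, the last holds). Time passes only in rows, so rows that repeat a pose let the fingers close. It gives the time, the measured TCP pose, the force and the opening at its end, in the units of the state.
- manip.get_state(): the state, without advancing time (a new reading comes with each control period).
- manip.grab_frame(name): name is "scene" or "top"; returns (picture, depth): 480x640x3 uint8, blue, green, red; 480x640 float32, m along the optical axis (not along the pixel's ray), 0 where there is no reading.
- manip.camera_info(name): a dict with "mtx" (3x3 intrinsics, pixels), "R" (3x3) and "t" (3): a world point X has camera coordinates R X + t. Camera axes: x right, y down, z forward; pixel columns grow to the right and rows downward; lengths in m; the calibration is good to about 2 mm. A picture is of the moment at which its call begins. camera_info takes no time and is no camera call.
- manip.finish_job(): hands the job in, once; it reports no verdict.
The state is a dict: "t": time; "qpos": joint angles; "qvel": joint speeds; "effort": joint torques, N m; "eef_pos": TCP position; "eef_rot": TCP orientation; "force": force on the tool from outside, world axes, zero at the start; "torque": the same for the moment, N m; "finger_gap": finger opening in m.
Only numpy, scipy, OpenCV 4.12 (cv2) and the standard library are available. Lean on these libraries where they do the work, as an engineer would, in place of code of your own. Each camera call takes 0.05 s, during which the arm holds its last target.

## Task

The big lockout lock with the round dial lies closed in its pocket on the lock board. Turn its dial clockwise, feeling the clicks, until the pointer faces the raised index rib on the case, pull the shackle fully out, then take the lock up and finish while still holding it, open, level and dial up, still, about 15 cm above the table and clear of everything. Leave all the other things where they are.

Things in the scene. Friction and masses are not known exactly. Their poses are not given: they have to be found in the camera images.
- lock: Combination lock, aluminium case 76 (x) x 58 (y) x 30 (z) mm, lying in its pocket on the lock board, dial up. Loose; 0.45 to 0.75 kg in all, centre of mass about 10 mm from the case's centre towards the shackle. Origin: centre of the case's underside. +z up out of the dial face, +x towards the shackle, -x towards the index rib. It lifts straight up out of its pocket.
- dial_top (a point): Centre of the top of the dial, a black round knurled knob 40 mm across and 24 mm high on the middle of the case, its underside 2 mm above the case, its top 56 mm above the case's underside. It turns about the lock's z. A bright pointer strip on its top runs from near the centre to the edge.
- pointer_tip (a point): Outer end of the pointer strip, on the dial's top, 19 mm from the dial's axis.
- index_rib (a point): Raised dark rib on the top of the case (10 x 5 mm, 3 mm high), 30 mm from the dial's axis on the lock's -x side. The thin ticks round the dial mark the other notches.
- dial (a joint): Angle of the dial (rad): 0 when the pointer faces the index rib, positive when it stands counterclockwise of it seen from above. Starts between 1.0 and 2.6: turn it clockwise. Clicks into a notch every 30 degrees (0.52 rad), about 0.07 N m, and is drawn to the nearest one when let go. Stops at -0.6 and 3.25. The shackle is free only in the notch at 0 (within about 0.1 rad), barred elsewhere.
- shackle (a joint): How far the shackle is pulled out (m): 0 closed, 0.018 fully open (end stop). It slides along the lock's +x with about 3 N of friction, has no spring and stays where it is left; its legs stay in the case.
- bow (a point): Middle of the shackle's bow: centre line of the 8 mm steel bar at the far end of the U, 83 mm from the lock's origin along +x when closed, 15 mm above the case's underside (35 mm above the table). The U is 38 mm wide inside, the loop 41 mm long inside between case and bow when closed; the straight bar of the bow, along the lock's y, is 22 mm long. It overhangs the board's edge by 27 mm.
- board: Fixed plywood lock board, 112 (x) x 240 (y) x 20 mm, origin at the centre of its underside. The dial lock lies on it at y = -55 mm, axes parallel to the board's. Its pocket is lips 9 mm high, 8 mm thick, by the case's corners (1.5 mm play), 14 mm long on each side: the middle 48 mm of the long sides is free for fingers. It holds the case while dial and shackle are worked.
- keyed_lock: Bystander: small brass padlock without dial, case 50 x 44 x 24 mm, in the board's second pocket, at y = +68 mm in the board's frame. Origin: centre of the underside. Leave it.
- mug: Bystander: white mug, 84 mm across, 95 mm high, origin at the centre of its underside. Leave it.
- bowl: Bystander: unglazed bowl, 130 mm across, 55 mm high, origin at the centre of its underside. Leave it.
- cup: Bystander: unglazed cup, 60 mm across, 55 mm high, origin at the centre of its underside, on the table beyond the board. Leave it.
- rib: Bystander: flat wooden potter's rib, 50 x 95 x 8 mm, on the table on the robot's side of the board. Leave it.
- weight: Bystander: steel weight, 52 mm across, 35 mm high, origin at the centre of its underside. Leave it.
- brush: Bystander: brush lying on the table. Leave it.
There are look-alikes about, which are no part of the job. Of the things shaped like the lock, the aluminium one is meant.

How it is judged:
By the outcome, as a careful person would: the job done as asked, in the order asked, and still so for the second after the job is handed in, while the arm keeps its last pose, push and grip.
It also fails if it takes over 67 s, if anything falls off the work surface, if the arm or the gripper's body presses on something with over 40 N, if the wrist force passes 120 N, or if a joint passes its speed limit or range.

## Working session

There is one attempt and no reset: what is moved stays moved. The work goes in short steps, Python scripts to look and compute and a shell command to move; the robot and the scene stay as the last step left them, time stands still between calls to the robot, and variables do not carry over. Pictures are saved under pics/ and viewed, and the job is handed in when it is done.

```bash
ls; mkdir -p pics; python3 - <<'E'
from cell import manip
import cv2,numpy as np
for n in("scene","top"):
    im,d=manip.grab_frame(n); cv2.imwrite(f"pics/{n}0.png",im); np.save(f"pics/{n}0d.npy",d)
    c=manip.camera_info(n); print(n,c)
print(manip.get_state())
E
```

```text
pics
scene {'mtx': array([[479.7597116 ,   0.        , 320.28828394],
       [  0.        , 479.7597116 , 233.76067468],
       [  0.        ,   0.        ,   1.        ]]), 'R': array([[ 0.71881918,  0.69487234, -0.02124668],
       [ 0.42021658, -0.45863908, -0.78298673],
       [-0.55382038,  0.55389767, -0.62167545]]), 't': array([-0.34030053, -0.15075132,  1.31137911])}
top {'mtx': array([[575.21242007,   0.        , 323.47493677],
       [  0.        , 575.21242007, 239.56752709],
       [  0.        ,   0.        ,   1.        ]]), 'R': array([[ 0.00308865, -0.99998718, -0.00401331],
       [-0.9978716 , -0.00282065, -0.06514842],
       [ 0.06513626,  0.00420599, -0.99786751]]), 't': array([-0.01366319,  0.47866152,  1.38082052])}
{'t': 0.1, 'qpos': array([ 1.1452288 ,  0.38377378,  0.04385696,  1.59943929, -0.0178657 ,
        1.16121998, -0.04989231]), 'qvel': array([ 0.00047856, -0.00117858, -0.00216326, -0.00346824, -0.00043869,
        0.0010047 ,  0.00116297]), 'effort': array([ 2.31624748e-03, -4.34724462e+01,  1.02896757e+00, -2.50455022e+01,
        1.08042549e-02,  5.41960544e-03,  8.00417332e-07]), 'eef_pos': array([ 0.20895748, -0.61459643,  0.23798948]), 'eef_rot': array([ 0.575347  , -0.57443815,  0.4124377 , -0.41096446]), 'force': array([-0.58304318, -0.03131718,  0.49065313]), 'torque': array([ 0.00639234, -0.00318594, -0.05429079]), 'finger_gap': 0.08547215520187795}
```

View pics/scene0.png

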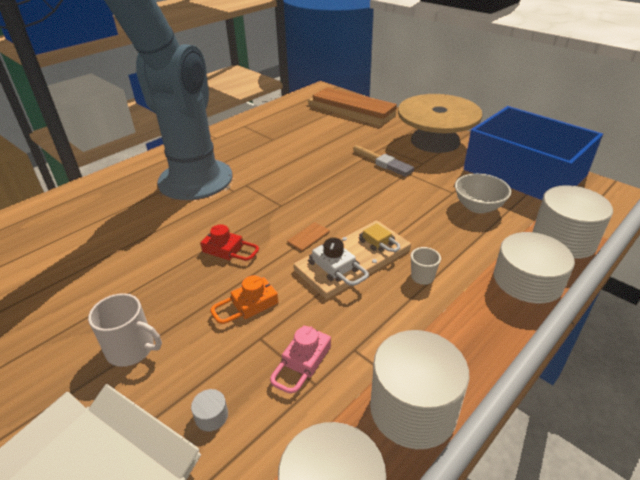

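View pics/top0.png

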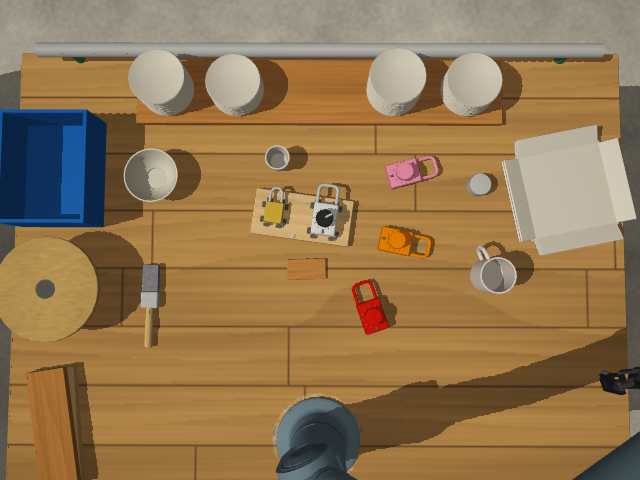

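The lock-shaped things in the top view are red (370,307), orange (400,241), pink (408,172), the small brass one (273,210) and the aluminium-grey one with a black dial on the board (325,215). The last fits the description. I'll confirm it in an enlarged crop.

```bash
python3 - <<'E'
import cv2,numpy as np
im=cv2.imread("pics/top0.png"); c=im[170:260,240:365]; cv2.imwrite("pics/cropt.png",cv2.resize(c,None,fx=6,fy=6,interpolation=cv2.INTER_CUBIC))
im=cv2.imread("pics/scene0.png"); c=im[215:305,285:420]; cv2.imwrite("pics/crops.png",cv2.resize(c,None,fx=5,fy=5,interpolation=cv2.INTER_CUBIC))
E
```

```text
(no output)
```

View pics/cropt.png

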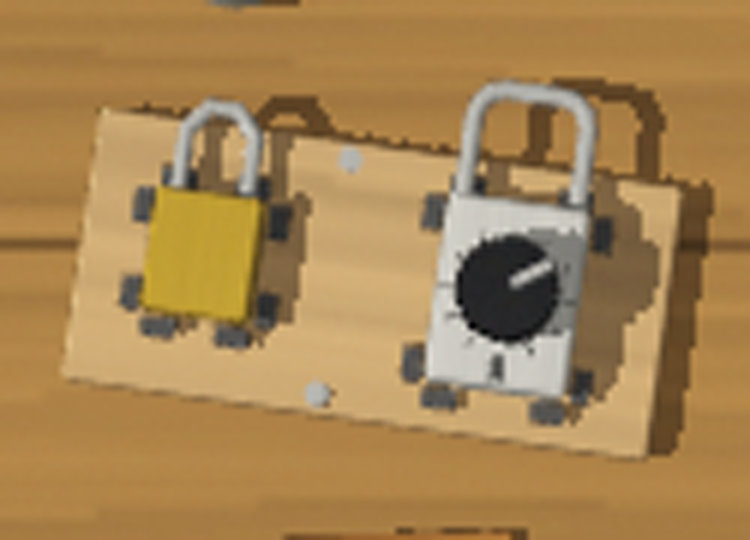

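View pics/crops.png

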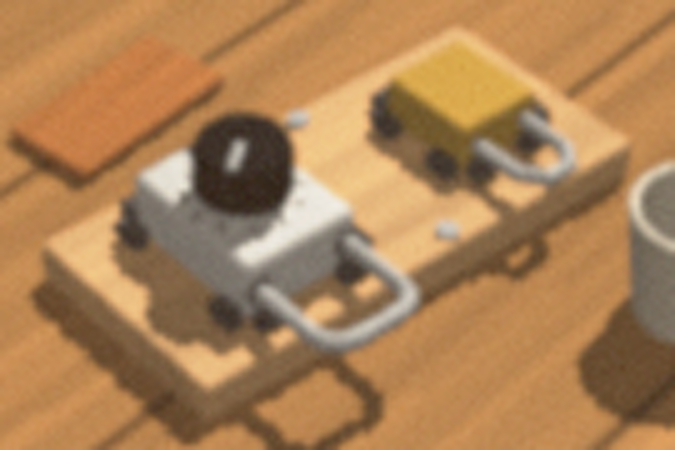

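The crops confirm it: grey aluminium case, black dial (crop 507,288), pointer towards (550,266), dark rib at (497,368), bow at (533,90) pointing away from the robot. Next I measure.

```bash
cat >h.py <<'E'
import cv2,numpy as np
from cell import manip
from scipy.spatial.transform import Rotation as R
def ray(n,u,v,z):
    c=manip.camera_info(n);K,Rm,t=c["mtx"],np.array(c["R"]),np.array(c["t"])
    C=-Rm.T@t; d=Rm.T@np.linalg.inv(K)@[u,v,1.]
    return C+d*(z-C[2])/d[2]
def proj(n,X):
    c=manip.camera_info(n);p=c["mtx"]@(np.array(c["R"])@X+c["t"]);return p[:2]/p[2]
def tool(X,s=None):   # tool-frame coordinates of world point rel to TCP
    s=s or manip.get_state();q=s["eef_rot"];r=R.from_quat([q[1],q[2],q[3],q[0]])
    return r.inv().apply(np.array(X)-s["eef_pos"])*1000
E
python3 - <<'E'
from h import *
im=cv2.imread("pics/top0.png");g=cv2.cvtColor(im,cv2.COLOR_BGR2GRAY)
hsv=cv2.cvtColor(im,cv2.COLOR_BGR2HSV)
# dial
m=np.zeros_like(g); m[205:232,312:340]=(g[205:232,312:340]<60)*255
n,l,s,c=cv2.connectedComponentsWithStats(m)
i=1+np.argmax(s[1:,4]); print("dial",s[i],c[i])
cn=max(cv2.findContours((l==i).astype(np.uint8),cv2.RETR_EXTERNAL,cv2.CHAIN_APPROX_NONE)[0],key=cv2.contourArea)
(u,v),r=cv2.minEnclosingCircle(cn); print(u,v,r)
D=ray("top",u,v,.070); D76=ray("top",u,v,.076);print("dial",D76,D)
# grey low saturation: case + shackle
a=np.zeros_like(g); sub=(slice(180,240),slice(308,350)); a[sub]=((hsv[...,1]<40)&(g>110))[sub]*255
n,l,s,c=cv2.connectedComponentsWithStats(a)
for k in range(1,n):
  if s[k,4]>4: print(k,s[k],c[k])
# points from crop
f=lambda x,y:((x+.5)/6-.5+240,(y+.5)/6-.5+170)
rib=ray("top",*f(497,368),.053);bow=ray("top",*f(533,92),.035)
print("rib",rib,"bow",bow,np.linalg.norm((rib-bow)[:2]))
ax=(bow-rib)[:2];print("ax",np.degrees(np.arctan2(ax[1],ax[0])))
# case top corners in crop
for p in[(447,192),(594,210),(570,396),(425,378)]:print(ray("top",*f(*p),.05))
for p in[(105,105),(683,188),(647,460),(63,378)]:print("board",ray("top",*f(*p),.02))
t=ray("top",*f(551,265),.076);b=ray("top",*f(512,284),.076);print("ptr",t,b,np.degrees(np.arctan2(*(t-D76)[[1,0]])),np.degrees(np.arctan2(*(t-b)[[1,0]])),np.linalg.norm((t-D76)))
# scene dial
im=cv2.imread("pics/scene0.png");g=cv2.cvtColor(im,cv2.COLOR_BGR2GRAY)
print("scene tip proj check", proj("scene",D76),proj("scene",bow))
d=np.load("pics/top0d.npy");print("depths",d[217,322],d[225,318])
E
```

```text
dial [316 210  17  17 209] [323.66507177 218.09569378]
323.8370666503906 217.69100952148438 8.595157623291016
dial [ 0.52579816 -0.01318745  0.076     ] [ 0.52641956 -0.01316525  0.07      ]
1 [311 184  28  53 636] [324.50786164 213.43081761]
rib [ 0.49675104 -0.00983916  0.053     ] bow [ 0.60938055 -0.02382471  0.035     ] 0.1134945004694937
ax -7.078363308880772
[0.56691103 0.01022118 0.05      ]
[ 0.55988346 -0.04804558  0.05      ]
[ 0.48598432 -0.03867411  0.05      ]
[0.49295167 0.01860388 0.05      ]
board [0.60605472 0.14983168 0.02      ]
board [ 0.57274132 -0.08473638  0.02      ]
board [ 0.46238454 -0.07019992  0.02      ]
board [0.49486802 0.16562188 0.02      ]
ptr [ 0.5350666  -0.03081274  0.076     ] [ 0.52761613 -0.0156956   0.076     ] -62.261906062086766 -63.763666931891564 0.019913681905878878
scene tip proj check [333.64072121 242.07725272] [361.38746914 279.15590197]
depths 1.3415643 1.3647182
```

```bash
python3 - <<'E'
from h import *
s=manip.get_state();q=s["eef_rot"];r=R.from_quat([q[1],q[2],q[3],q[0]])
print(r.as_matrix().round(4))
print("dial in tool",tool([.526,-.0137,.076]))
for n,p in dict(cup=(277,158),mug=(493,275)).items(): print(n,ray("top",*p,.05))
E
```

```text
[[ 3.220e-01 -9.000e-04  9.467e-01]
 [-9.467e-01  2.300e-03  3.220e-01]
 [-2.400e-03 -1.000e+00 -2.000e-04]]
dial in tool [-466.40378655  163.04606671  493.67657786]
cup [0.67154636 0.09931329 0.05      ]
mug [ 0.39394694 -0.41195152  0.05      ]
```

```bash
python3 -m pendant '[[[-29,0,31],[0,-0.145,0]],[[-58,0,62],[0,-0.29,0]],[[-87,0,93],[0,-0.43,0]],[[-116,0,123],[0,-0.57,0]],[[-145,5,154],[0,-0.715,0]],[[-175,10,185],[0,-0.86,0]],[[-204,15,216],[0,-1.0,0]],[[-233,20,247],[0,-1.145,0]],[[-262,30,278],[0,-1.29,0]],[[-291,40,309],[0,-1.43,0]],[[-320,50,340],[0,-1.575,0]],[[-350,60,370],[0,-1.72,0]],[[-379,70,401],[0,-1.86,0]],[[-408,80,432],[0,-2.0,0]],[[-437,90,463],[0,-2.15,0]],[[-466,100,494],[0,-2.29,0]],[[-466,110,494],[0,-2.29,0]],[[-466,110,494],[0,-2.29,0]],[[-466,110,494],[0,-2.29,0]],[[-466,110,494],[0,-2.29,0]]]' 1; python3 - <<'E'
from h import *
s=manip.get_state();q=s["eef_rot"];r=R.from_quat([q[1],q[2],q[3],q[0]])
print(r.as_matrix().round(4),s["qpos"].round(2),s["eef_pos"])
print("dial in tool",tool([.526,-.0137,.076]))
x=r.as_matrix()[:,0];print(np.degrees(np.arctan2(x[1],x[0])))
im,d=manip.grab_frame("scene");cv2.imwrite("pics/s1.png",cv2.resize(im[140:320,240:480],None,fx=3,fy=3))
im,d=manip.grab_frame("top");cv2.imwrite("pics/t1.png",cv2.resize(im[150:270,240:400],None,fx=5,fy=5))
E
```

```text
t: 2.1
eef_pos: [0.5266, -0.0173, 0.1294]
eef_rot: [-0.613, 0.613, 0.352, -0.353]
force: [0.1, -0.6, 0.6]
finger_gap: 0.0857
[[ 5.032e-01 -2.000e-04 -8.642e-01]
 [ 8.642e-01 -1.300e-03  5.032e-01]
 [-1.200e-03 -1.000e+00 -4.000e-04]] [ 0.5   0.35 -0.62  1.96  0.26  0.91  0.78] [ 0.52657567 -0.01726852  0.12941825]
dial in tool [ 2.85956117 53.41376539  2.31684297]
59.79117157390989
```

View pics/s1.png

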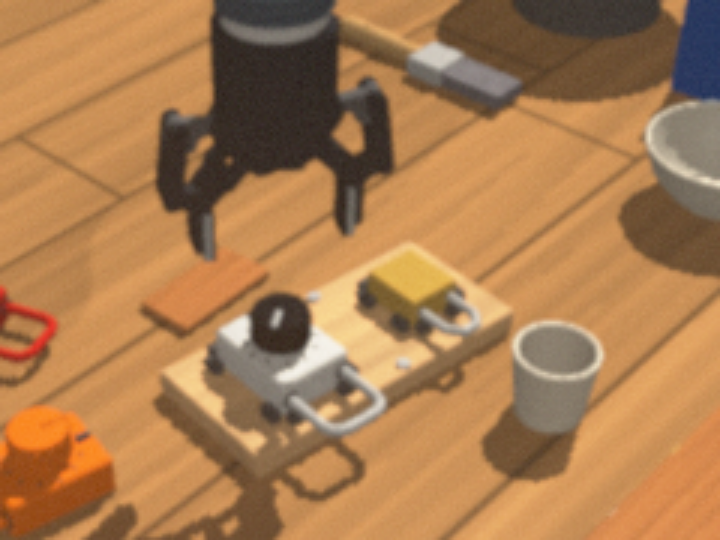

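```bash
python3 - <<'E'
from h import *
s=manip.get_state();print(s["eef_pos"],s["t"])
print("dial in tool",tool([.526,-.0137,.076]))
E
```

```text
[ 0.52691309 -0.01690298  0.12975321] 2.2
dial in tool [ 2.3424809  53.749088    2.45952514]
```

View pics/t1.png

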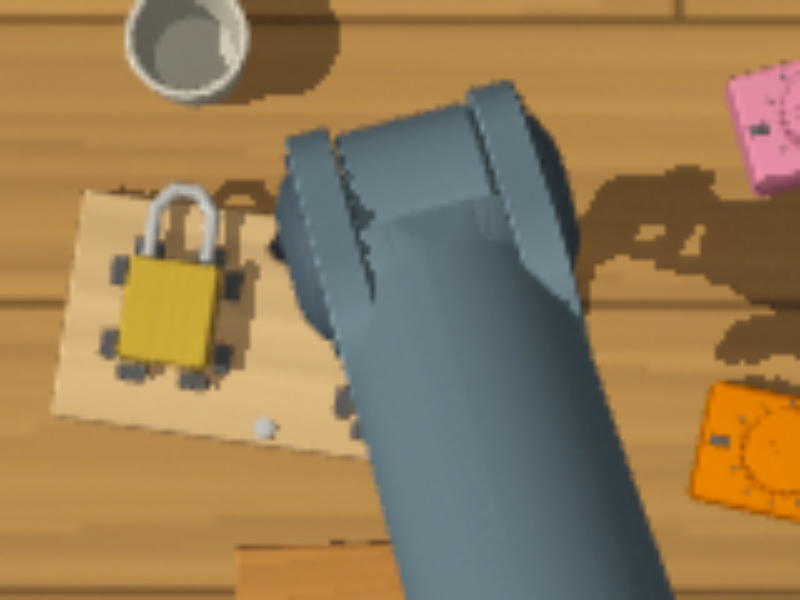

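```bash
python3 -m pendant '[[[1,10,1],[0,0,0]],[[2,25,2],[0,0,0]],[[2,40,2],[0,0,0]],[[2,55,2],[0,0,0]],[[2,64,2],[0,0,0]],[[2,64,2],[0,0,0]],[[2,64,2],[0,0,0]],[[2,64,2],[0,0,0]]]' 1 ; python3 - <<'E'
from h import *
s=manip.get_state();print(s["eef_pos"],s["t"],s["qpos"].round(2))
print("dial in tool",tool([.526,-.0137,.076]))
E
```

```text
t: 3.0
eef_pos: [0.5269, -0.0122, 0.0658]
eef_rot: [-0.612, 0.613, 0.354, -0.353]
force: [-0.1, -0.4, -1.2]
finger_gap: 0.0855
[ 0.52690269 -0.01223831  0.06580801] 3.0 [ 0.45  0.45 -0.58  2.    0.35  0.79  0.71]
dial in tool [ -1.70985783 -10.19327711   0.03993667]
```

```bash
python3 -m pendant '[[[-1,0,0],[0,0,0]],[[-1,0,0],[0,0,0]],[[-1,0,0],[0,0,0]],[[-1,0,0],[0,0,0]],[[-1,0,0],[0,0,0]],[[-1,0,0],[0,0,0]],[[-1,0,0],[0,0,0]],[[-1,0,0],[0,0,0]]]' -1 40; python3 - <<'E'
from h import *
s=manip.get_state();print(s["eef_pos"],s["torque"])
print("dial in tool",tool([.526,-.0137,.076]))
im,d=manip.grab_frame("scene");cv2.imwrite("pics/s2.png",cv2.resize(im[180:300,270:430],None,fx=5,fy=5))
E
```

```text
t: 3.8
eef_pos: [0.5261, -0.0132, 0.0659]
eef_rot: [-0.612, 0.613, 0.354, -0.353]
force: [-1.7, -0.2, 5.1]
finger_gap: 0.0384
[ 0.5261439  -0.01320291  0.06593509] [ 0.06254251  0.27185515 -0.08156036]
dial in tool [ -0.5001278  -10.0649294   -0.13128487]
```

View pics/s2.png

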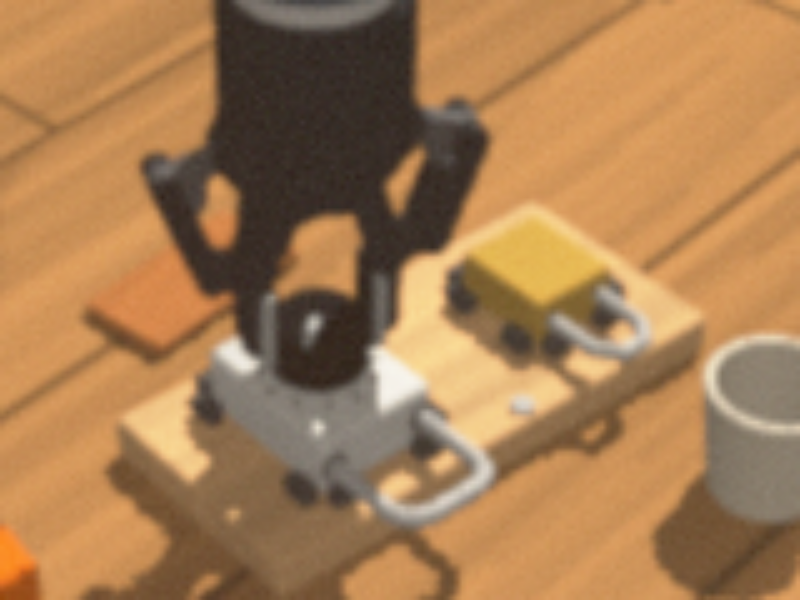

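```bash
python3 -m pendant '[[[0,0,0],[0,0.1,0]],[[0,0,0],[0,0.2,0]],[[0,0,0],[0,0.3,0]],[[0,0,0],[0,0.4,0]],[[0,0,0],[0,0.523,0]],[[0,0,0],[0,0.523,0]]]' ; python3 - <<'E'
from h import *
s=manip.get_state();print(s["eef_pos"],s["torque"],s["qpos"].round(2));x=-tool(np.eye(3)[0]+s["eef_pos"],s);print(x)
im,d=manip.grab_frame("scene");cv2.imwrite("pics/s3.png",cv2.resize(im[180:300,270:430],None,fx=5,fy=5))
E
python3 -m pendant '[[[0,0,0],[0,0.1,0]],[[0,0,0],[0,0.2,0]],[[0,0,0],[0,0.3,0]],[[0,0,0],[0,0.4,0]],[[0,0,0],[0,0.523,0]],[[0,0,0],[0,0.523,0]]]' ; python3 - <<'E'
from h import *
s=manip.get_state();print(s["eef_pos"],s["torque"],s["qpos"].round(2))
im,d=manip.grab_frame("scene");cv2.imwrite("pics/s4.png",cv2.resize(im[180:300,270:430],None,fx=5,fy=5))
E
```

```text
t: 4.45
eef_pos: [0.5267, -0.0128, 0.0659]
eef_rot: [-0.683, 0.683, 0.184, -0.183]
force: [0.4, 0.7, 4.5]
finger_gap: 0.0387
[ 0.52673679 -0.01278869  0.06593454] [ 0.17131512 -0.0742495  -0.03692657] [ 0.35  0.43 -0.47  2.    0.27  0.77  0.25]
[-865.5079593    -2.24790126  500.890127  ]
t: 5.1
eef_pos: [0.5273, -0.0126, 0.066]
eef_rot: [0.707, -0.707, -0.003, 0.0]
force: [1.8, 1.3, 3.7]
finger_gap: 0.0386
[ 0.52733408 -0.01261811  0.06595903] [ 0.318813   -0.36711219 -0.06596537] [ 0.26  0.41 -0.36  2.    0.21  0.76 -0.22]
```

View pics/s4.png

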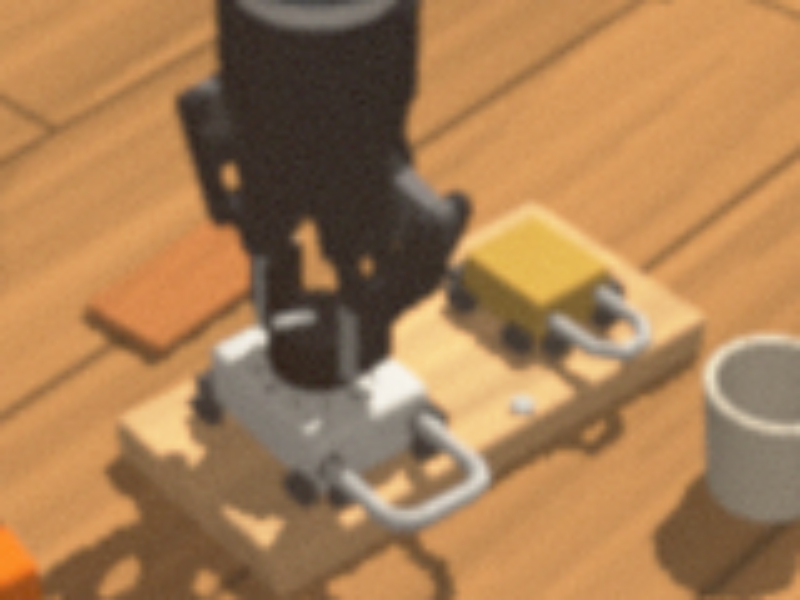

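The dial turns with the gripper: the pointer, now at about (290,320) in the crop, has moved 60° clockwise. Now the remaining two notches.

```bash
python3 -m pendant '[[[0,0,0],[0,0.1,0]],[[0,0,0],[0,0.2,0]],[[0,0,0],[0,0.3,0]],[[0,0,0],[0,0.4,0]],[[0,0,0],[0,0.523,0]],[[0,0,0],[0,0.523,0]]]' ; python3 -m pendant '[[[0,0,0],[0,0.1,0]],[[0,0,0],[0,0.2,0]],[[0,0,0],[0,0.3,0]],[[0,0,0],[0,0.4,0]],[[0,0,0],[0,0.523,0]],[[0,0,0],[0,0.523,0]],[[0,0,0],[0,0.523,0]]]' ; python3 - <<'E'
from h import *
s=manip.get_state();print(s["eef_pos"],s["torque"],s["qpos"].round(2))
im,d=manip.grab_frame("scene");cv2.imwrite("pics/s5.png",cv2.resize(im[180:300,270:430],None,fx=5,fy=5))
E
```

```text
t: 5.75
eef_pos: [0.5276, -0.0128, 0.066]
eef_rot: [0.684, -0.683, 0.18, -0.183]
force: [3.6, 1.3, 2.3]
finger_gap: 0.0383
t: 6.45
eef_pos: [0.5274, -0.0133, 0.0659]
eef_rot: [0.614, -0.613, 0.35, -0.352]
force: [5.7, 0.9, 3.4]
finger_gap: 0.0386
[ 0.5274306  -0.01328539  0.06594548] [ 0.19946196 -1.0487394  -0.03285082] [ 0.08  0.39 -0.15  2.01  0.09  0.74 -1.16]
```

View pics/s5.png

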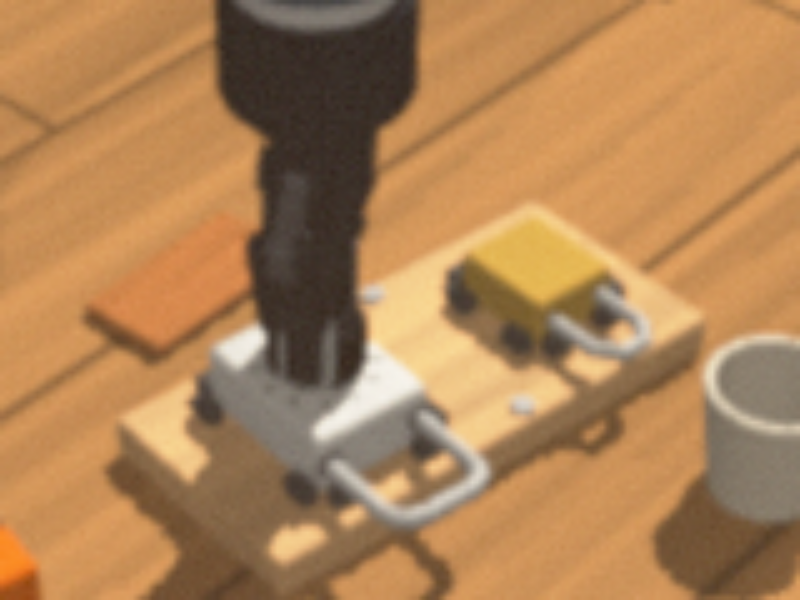

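```bash
python3 -m pendant '[[[0,0,0],[0,0,0]],[[0,0,0],[0,0,0]],[[0,0,0],[0,0,0]],[[0,0,0],[0,0,0]],[[0,0,0],[0,0,0]],[[0,-20,0],[0,0,0]],[[0,-50,0],[0,0,0]],[[0,-90,0],[0,0,0]],[[0,-90,0],[0,0,0]]]' 1; python3 - <<'E'
from h import *
s=manip.get_state()
q=s["eef_rot"];r=R.from_quat([q[1],q[2],q[3],q[0]]);x=r.as_matrix()[:,0];print(np.degrees(np.arctan2(x[1],x[0])))
ax=np.array([np.cos(np.radians(-7.5)),np.sin(np.radians(-7.5))])
c=np.array([.526,-.0137]);b=c+.083*ax;print(b,tool([*b,.035]),tool([*(c-.08*ax),.035]))
im,d=manip.grab_frame("scene");cv2.imwrite("pics/s6.png",cv2.resize(im[180:300,270:430],None,fx=5,fy=5))
E
```

```text
t: 7.4
eef_pos: [0.5303, -0.0131, 0.161]
eef_rot: [0.615, -0.611, 0.349, -0.356]
force: [1.4, 1.0, -1.1]
finger_gap: 0.0854
-59.85802117751435
[ 0.60828992 -0.02453367] [ 48.33983676 126.90804153  60.49127054] [-51.20676991 125.05614057 -68.56702467]
```

View pics/s6.png

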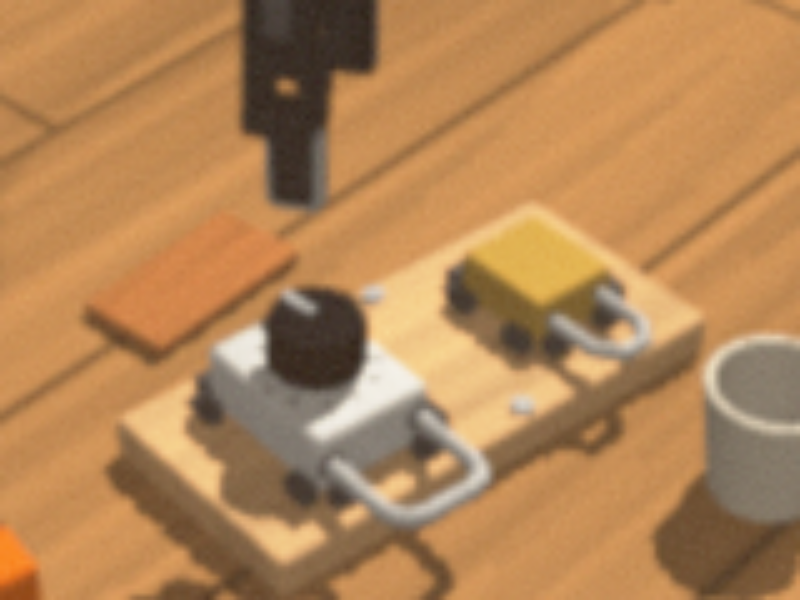

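```bash
python3 - <<'E'
from h import *
f=lambda x,y:((x+.5)/5-.5+270,(y+.5)/5-.5+180)
a=ray("scene",*f(313,310),.076);b=ray("scene",*f(286,293),.076);print(a,b)
d=(b-a);az=np.degrees(np.arctan2(d[1],d[0]));print("ptr az",az,"dial angle",az-172.5, np.linalg.norm(d))
# bow from scene crop
print("bow",ray("scene",*f(450,500),.035))
E
```

```text
[ 0.52263204 -0.01403956  0.076     ] [ 0.50712487 -0.01348639  0.076     ]
ptr az 177.95700833037924 dial angle 5.457008330379239 0.015517040599128623
bow [ 0.60762599 -0.02714646  0.035     ]
```

The pointer now faces the rib, about 5° off by eye, which is measurement noise, so the notch is 0. Next, to the bow.

```bash
python3 -m pendant '[[[12,10,15],[0,-0.13,0]],[[24,20,30],[0,-0.26,0]],[[36,30,45],[0,-0.4,0]],[[48,40,60],[0,-0.53,0]],[[48,60,60],[0,-0.66,0]],[[48,60,60],[0,-0.79,0]],[[48,60,60],[0,-0.914,0]],[[48,60,60],[0,-0.914,0]],[[48,60,60],[0,-0.914,0]],[[48,60,60],[0,-0.914,0]]]' -0.1; python3 - <<'E'
from h import *
s=manip.get_state()
q=s["eef_rot"];r=R.from_quat([q[1],q[2],q[3],q[0]]);print(r.as_matrix().round(3));x=r.as_matrix()[:,0];print(np.degrees(np.arctan2(x[1],x[0])))
print(tool([.6083,-.0250,.032]))
im,d=manip.grab_frame("scene");cv2.imwrite("pics/s7.png",cv2.resize(im[180:300,290:450],None,fx=5,fy=5))
im,d=manip.grab_frame("top");cv2.imwrite("pics/t7.png",cv2.resize(im[150:270,240:400],None,fx=5,fy=5))
E
```

```text
t: 8.45
eef_pos: [0.6013, -0.0247, 0.0949]
eef_rot: [-0.706, 0.706, -0.047, 0.047]
force: [0.3, 0.3, 0.2]
finger_gap: 0.0385
[[ 0.991 -0.001  0.132]
 [-0.132 -0.     0.991]
 [-0.001 -1.    -0.   ]]
-7.599647506698225
[ 7.00464041 62.91801102  0.62874627]
```

View pics/s7.png

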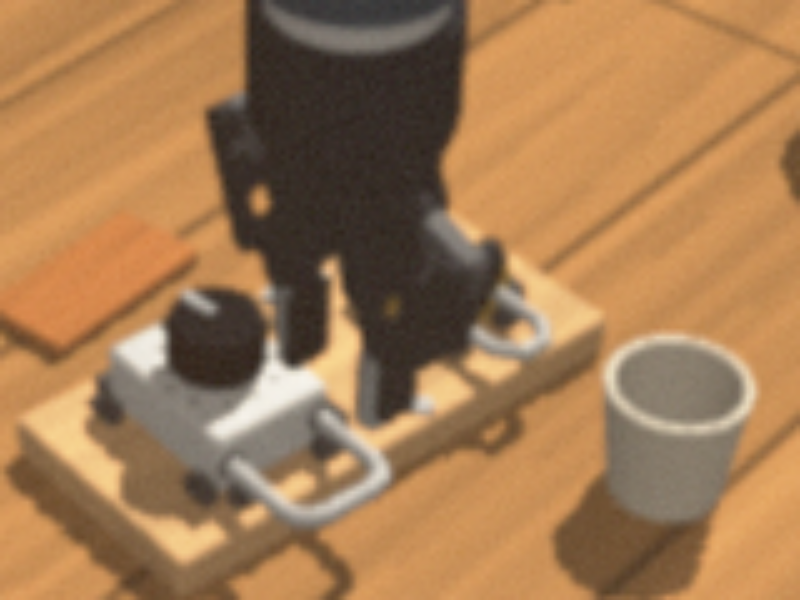

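```bash
python3 -m pendant '[[[7,0,0.5],[0,0,0]],[[7,15,0.5],[0,0,0]],[[7,30,0.5],[0,0,0]],[[7,45,0.5],[0,0,0]],[[7,55,0.5],[0,0,0]],[[7,62,0.5],[0,0,0]],[[7,62,0.5],[0,0,0]],[[7,62,0.5],[0,0,0]]]' ; python3 - <<'E'
from h import *
s=manip.get_state()
print(tool([.6083,-.0250,.032]))
im,d=manip.grab_frame("scene");cv2.imwrite("pics/s8.png",cv2.resize(im[200:300,290:423],None,fx=6,fy=6))
E
```

```text
t: 9.35
eef_pos: [0.6088, -0.025, 0.0332]
eef_rot: [0.706, -0.706, 0.046, -0.046]
force: [1.0, -0.1, 0.1]
finger_gap: 0.0381
[-0.54098978  1.24382329 -0.0585336 ]
```

View pics/s8.png

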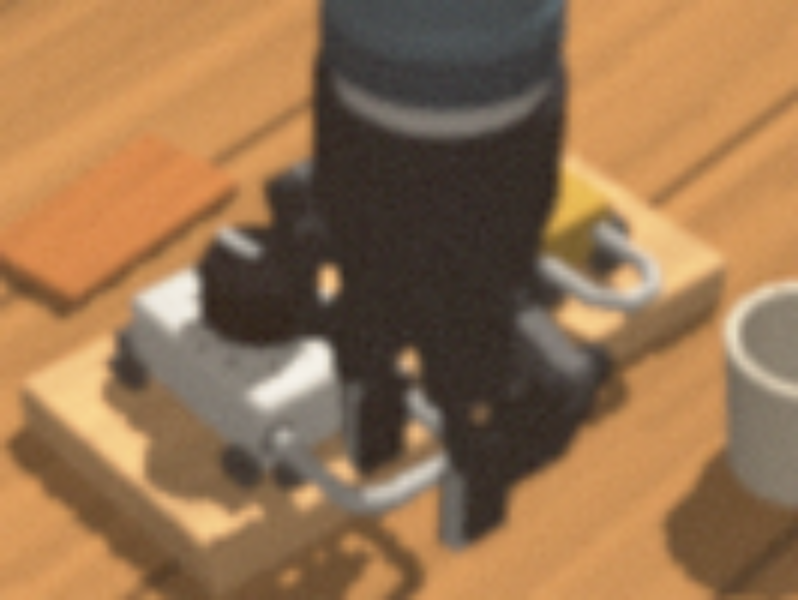

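```bash
python3 -m pendant '[[[0,0,0],[0,0,0]],[[0,0,0],[0,0,0]],[[0,0,0],[0,0,0]],[[0,0,0],[0,0,0]],[[0,0,0],[0,0,0]],[[0,0,0],[0,0,0]]]' -1 40; python3 -m pendant '[[[2,0,0],[0,0,0]],[[4,0,0],[0,0,0]],[[6,0,0],[0,0,0]],[[8,0,0],[0,0,0]],[[10,0,0],[0,0,0]],[[10,0,0],[0,0,0]]]'
```

```text
t: 10.0
eef_pos: [0.6092, -0.0247, 0.0338]
eef_rot: [0.706, -0.705, 0.046, -0.047]
force: [0.7, 1.4, 3.7]
finger_gap: 0.006
t: 10.6
eef_pos: [0.6187, -0.0261, 0.033]
eef_rot: [0.706, -0.705, 0.046, -0.046]
force: [-2.6, 2.3, 0.9]
finger_gap: 0.0064
```

```bash
python3 -m pendant '[[[2,0,0],[0,0,0]],[[4,0,0],[0,0,0]],[[6,0,0],[0,0,0]],[[7,0,0],[0,0,0]],[[8,0,0],[0,0,0]],[[8,0,0],[0,0,0]]]';python3 -m pendant '[[[1,0,0],[0,0,0]],[[2,0,0],[0,0,0]],[[2,0,0],[0,0,0]]]';python3 -m pendant '[[[1,0,0],[0,0,0]],[[2,0,0],[0,0,0]],[[2,0,0],[0,0,0]]]'
```

```text
t: 11.2
eef_pos: [0.6268, -0.0275, 0.0333]
eef_rot: [0.706, -0.706, 0.046, -0.046]
force: [-3.0, 2.5, 1.0]
finger_gap: 0.0058
t: 11.5
eef_pos: [0.6281, -0.0281, 0.0331]
eef_rot: [-0.705, 0.706, -0.047, 0.046]
force: [-4.1, 1.2, 1.9]
finger_gap: 0.0064
t: 11.8
eef_pos: [0.6288, -0.0281, 0.0326]
eef_rot: [-0.705, 0.706, -0.048, 0.045]
force: [-5.7, 1.6, 1.7]
finger_gap: 0.0061
```

```bash
python3 -m pendant '[[[1,0,0],[0,0,0]],[[2,0,0],[0,0,0]],[[3,0,0],[0,0,0]],[[3,0,0],[0,0,0]]]';python3 - <<'E'
from h import *
s=manip.get_state();print(s["eef_pos"],s["force"])
im,d=manip.grab_frame("scene");cv2.imwrite("pics/s9.png",cv2.resize(im[200:300,290:423],None,fx=6,fy=6))
E
```

```text
t: 12.2
eef_pos: [0.6292, -0.0279, 0.0315]
eef_rot: [-0.705, 0.706, -0.049, 0.043]
force: [-7.5, 2.8, 2.2]
finger_gap: 0.0063
[ 0.62916037 -0.02790266  0.03153494] [-7.47383356  2.78690711  2.22402781]
```

View pics/s9.png

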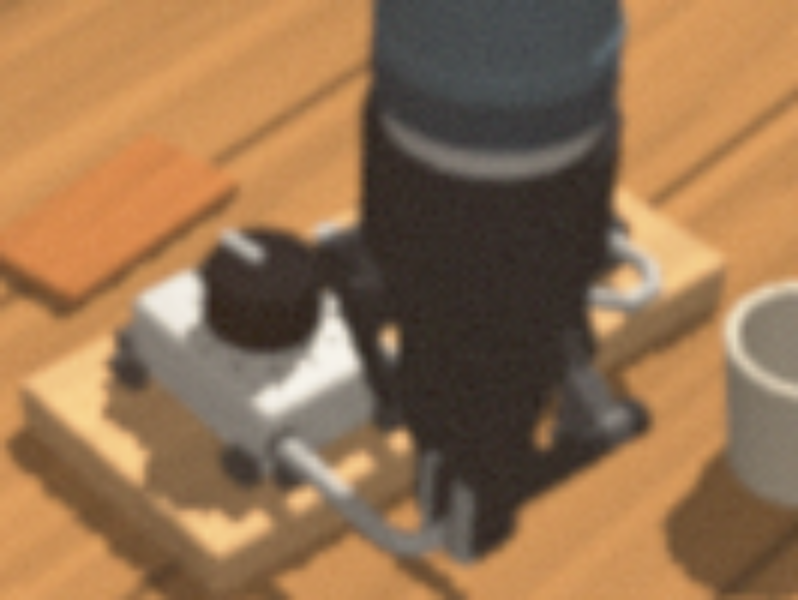

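```bash
python3 -m pendant '[[[-1,0,0],[0,0,0]],[[-2,0,0],[0,0,0]],[[-2,0,0],[0,0,0]]]';python3 -m pendant '[[[0,0,0],[0,0,0]],[[0,0,0],[0,0,0]],[[0,0,0],[0,0,0]],[[0,0,0],[0,0,0]],[[0,-20,0],[0,0,0]],[[0,-50,0],[0,0,0]],[[0,-90,0],[0,0,0]],[[0,-125,0],[0,0,0]],[[0,-125,0],[0,0,0]]]' -0.1;python3 - <<'E'
from h import *
s=manip.get_state();print(s["eef_pos"],s["force"],s["qpos"].round(2))
im,d=manip.grab_frame("scene");cv2.imwrite("pics/s10.png",cv2.resize(im[200:300,290:423],None,fx=6,fy=6))
im,d=manip.grab_frame("top");cv2.imwrite("pics/t10.png",cv2.resize(im[150:270,240:400],None,fx=5,fy=5))
E
```

```text
t: 12.55
eef_pos: [0.629, -0.0279, 0.0322]
eef_rot: [-0.705, 0.706, -0.048, 0.044]
force: [-5.9, 2.7, 0.8]
finger_gap: 0.0063
t: 13.45
eef_pos: [0.637, -0.0281, 0.1656]
eef_rot: [0.706, -0.705, 0.041, -0.051]
force: [1.4, -0.2, 0.3]
finger_gap: 0.0385
[ 0.63700348 -0.02811196  0.16560979] [ 1.43936711 -0.15223946  0.27733894] [ 0.22  0.44 -0.31  1.69  0.16  1.02 -0.27]
```

View pics/s10.png

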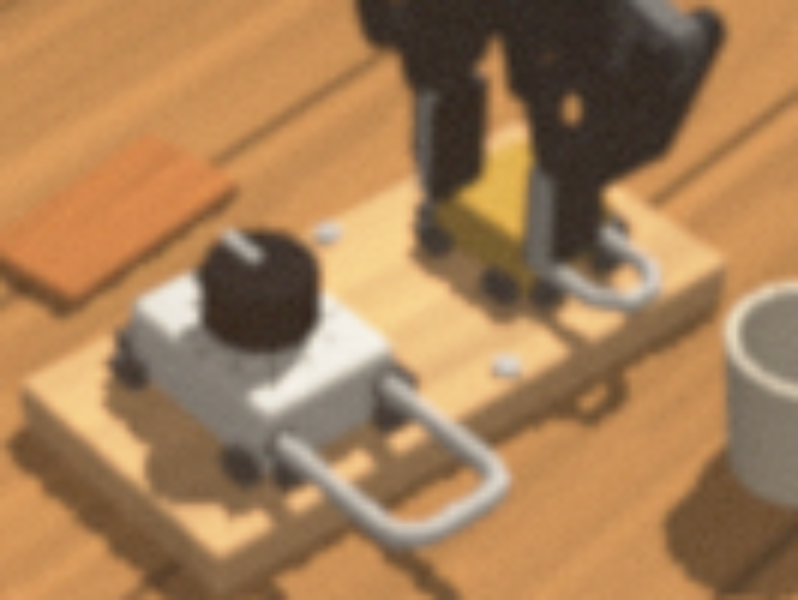

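View pics/t10.png

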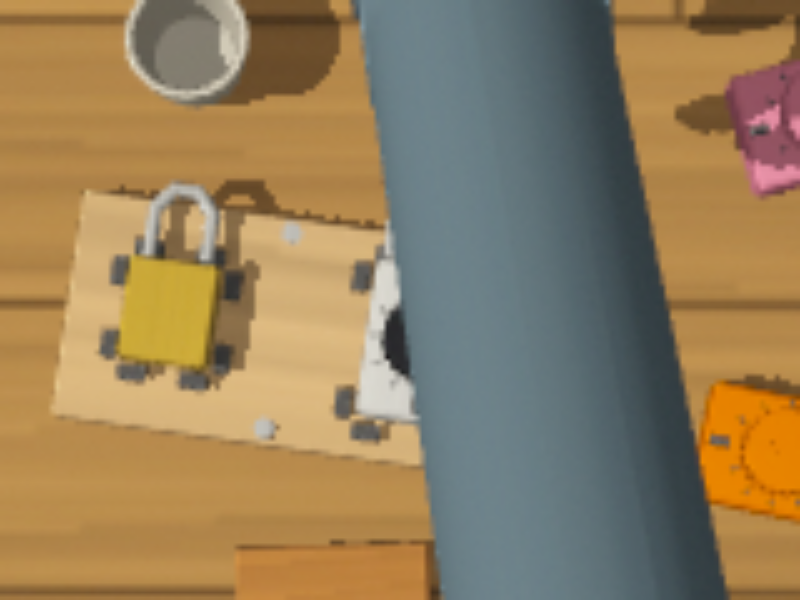

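```bash
python3 - <<'E'
from h import *
f=lambda x,y:((x+.5)/6-.5+290,(y+.5)/6-.5+200)
b=ray("scene",*f(455,510),.035);print("bow",b)
# dial silhouette in scene: black blob near
im=cv2.imread("pics/s10.png");g=cv2.cvtColor(im,cv2.COLOR_BGR2GRAY);
a=ray("scene",*f(261,260),.076);t=ray("scene",*f(225,235),.076);print("dial pts",a,t,np.degrees(np.arctan2(*(t-a)[[1,0]]))-172.5)
for p in[(138,300),(394,345),(262,410)]:print("case corner",ray("scene",*f(*p),.05))
s=manip.get_state();q=s["eef_rot"];r=R.from_quat([q[1],q[2],q[3],q[0]]);M=r.as_matrix();print(M.round(4),np.degrees(np.arctan2(M[1,0],M[0,0])))
print(tool([.5362,-.0152,.027]))
E
```

```text
bow [ 0.62481578 -0.0300691   0.035     ]
dial pts [ 0.52677535 -0.01589106  0.076     ] [ 0.50876929 -0.01438687  0.076     ] 2.724716807203265
case corner [ 0.48883727 -0.03727992  0.05      ]
case corner [0.56871616 0.00443931 0.05      ]
case corner [ 0.55802904 -0.04929908  0.05      ]
[[ 9.914e-01  3.800e-03  1.308e-01]
 [-1.308e-01 -5.000e-04  9.914e-01]
 [ 3.800e-03 -1.000e+00  0.000e+00]] -7.5150670017815555
[-97.99236671 132.546545     0.3879272 ]
```

```bash
python3 -m pendant '[[[-10,0,0],[0,-0.13,0]],[[-20,0,0],[0,-0.26,0]],[[-30,5,0],[0,-0.4,0]],[[-40,10,0],[0,-0.53,0]],[[-50,15,0],[0,-0.66,0]],[[-60,20,0],[0,-0.79,0]],[[-70,25,0],[0,-0.92,0]],[[-80,30,0],[0,-1.05,0]],[[-90,35,0],[0,-1.18,0]],[[-98,40,0],[0,-1.31,0]],[[-98,45,0],[0,-1.44,0]],[[-98,50,0],[0,-1.571,0]],[[-98,50,0],[0,-1.571,0]],[[-98,50,0],[0,-1.571,0]],[[-98,50,0],[0,-1.571,0]]]' 1;python3 - <<'E'
from h import *
s=manip.get_state();q=s["eef_rot"];r=R.from_quat([q[1],q[2],q[3],q[0]]);M=r.as_matrix();print(M.round(4),np.degrees(np.arctan2(M[1,0],M[0,0])),s["qpos"].round(2),s["eef_pos"])
print(tool([.5362,-.0152,.027]))
im,d=manip.grab_frame("scene");cv2.imwrite("pics/s11.png",cv2.resize(im[180:300,270:430],None,fx=5,fy=5))
E
```

```text
t: 15.05
eef_pos: [0.5341, -0.0153, 0.1079]
eef_rot: [0.532, -0.532, -0.466, 0.466]
force: [-0.1, 0.9, -0.7]
finger_gap: 0.0854
[[ 1.323e-01 -7.000e-04 -9.912e-01]
 [ 9.912e-01  3.000e-04  1.323e-01]
 [ 2.000e-04 -1.000e+00  7.000e-04]] 82.39854114087548 [ 0.48  0.4  -0.62  1.96  0.3   0.87  1.15] [ 0.53409116 -0.01529987  0.10787035]
[ 0.36488202 80.86886997 -2.13606309]
```

View pics/s11.png

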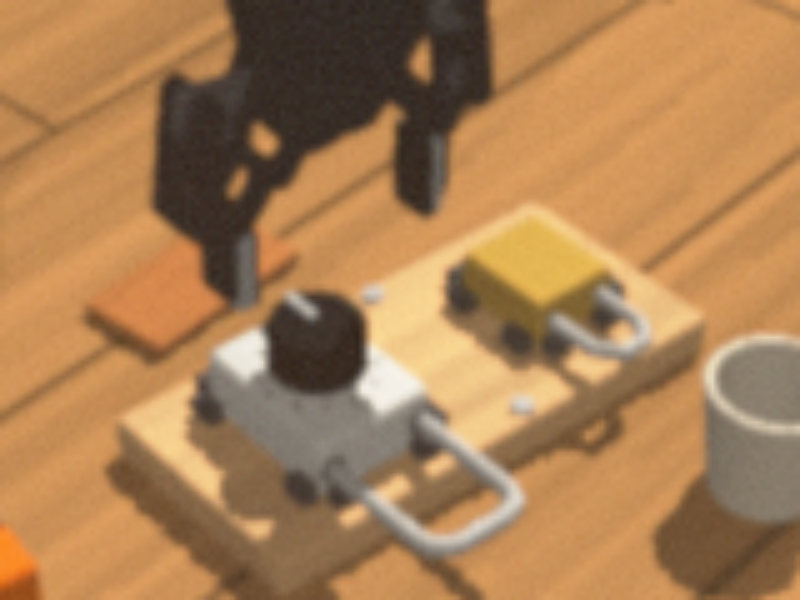

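```bash
python3 -m pendant '[[[0,0,-2],[0,0,0]],[[0,20,-2],[0,0,0]],[[0,40,-2],[0,0,0]],[[0,55,-2],[0,0,0]],[[0,65,-2],[0,0,0]],[[0,73,-2],[0,0,0]],[[0,80,-2],[0,0,0]],[[0,80,-2],[0,0,0]],[[0,80,-2],[0,0,0]]]' 1;python3 - <<'E'
from h import *
s=manip.get_state()
print(tool([.5362,-.0152,.027]))
im,d=manip.grab_frame("scene");cv2.imwrite("pics/s12.png",cv2.resize(im[180:300,270:430],None,fx=5,fy=5))
E
```

```text
t: 16.0
eef_pos: [0.5367, -0.0154, 0.0285]
eef_rot: [-0.531, 0.532, 0.466, -0.466]
force: [0.5, 1.3, -0.5]
finger_gap: 0.0852
[0.18085553 1.54513792 0.51709499]
```

View pics/s12.png

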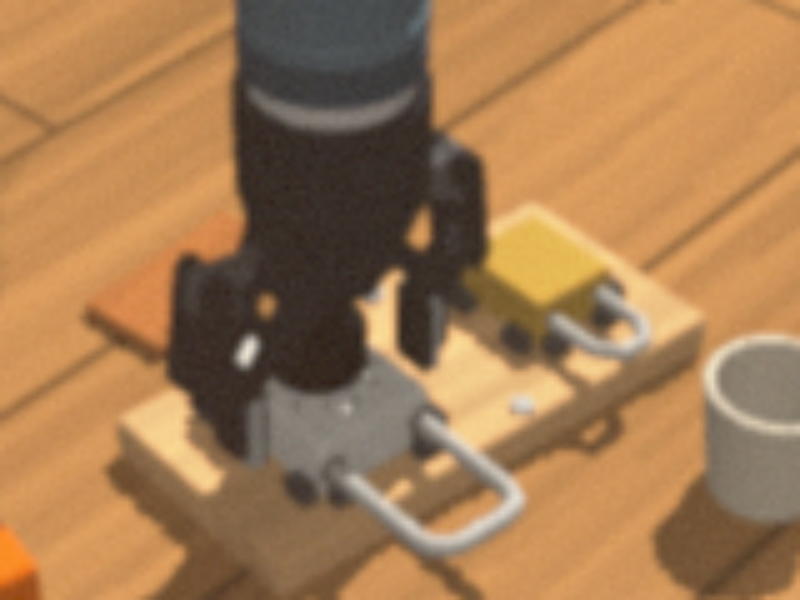

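The fingers straddle the case without touching it. I'll close at 80 N.

```bash
python3 -m pendant '[[[0,0,0],[0,0,0]],[[0,0,0],[0,0,0]],[[0,0,0],[0,0,0]],[[0,0,0],[0,0,0]],[[0,0,0],[0,0,0]],[[0,0,0],[0,0,0]],[[0,0,0],[0,0,0]]]' -1 80;python3 - <<'E'
from h import *
s=manip.get_state();print(s["force"],s["torque"])
im,d=manip.grab_frame("scene");cv2.imwrite("pics/s13.png",cv2.resize(im[180:300,270:430],None,fx=5,fy=5))
E
```

```text
t: 16.75
eef_pos: [0.537, -0.0158, 0.0293]
eef_rot: [-0.531, 0.532, 0.466, -0.466]
force: [-1.3, -0.4, 5.8]
finger_gap: 0.0566
[-1.32083108 -0.42469127  5.75412974] [-0.10962921  0.2748     -0.12190451]
```

View pics/s13.png

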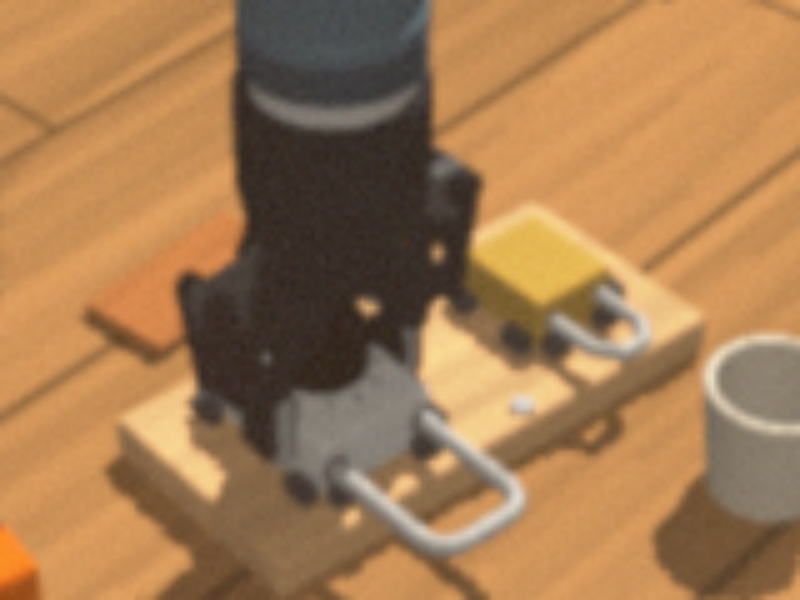

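```bash
python3 -m pendant '[[[0,-3,0],[0,0,0]],[[0,-8,0],[0,0,0]],[[0,-15,0],[0,0,0]],[[0,-23,0],[0,0,0]],[[0,-31,0],[0,0,0]],[[0,-40,0],[0,0,0]],[[0,-50,0],[0,0,0]],[[0,-60,0],[0,0,0]],[[0,-70,0],[0,0,0]],[[0,-80,0],[0,0,0]],[[0,-90,0],[0,0,0]],[[0,-100,0],[0,0,0]],[[0,-110,0],[0,0,0]],[[0,-118,0],[0,0,0]],[[0,-124,0],[0,0,0]],[[0,-128,0],[0,0,0]],[[0,-130,0],[0,0,0]],[[0,-130,0],[0,0,0]],[[0,-130,0],[0,0,0]],[[0,-130,0],[0,0,0]]]';python3 - <<'E'
from h import *
s=manip.get_state();print(s["force"],s["torque"],s["eef_pos"])
q=s["eef_rot"];r=R.from_quat([q[1],q[2],q[3],q[0]]);print(r.as_matrix()[:,1])
im,d=manip.grab_frame("scene");cv2.imwrite("pics/s14.png",cv2.resize(im[140:300,250:463],None,fx=3.7,fy=3.7))
im,d=manip.grab_frame("top");cv2.imwrite("pics/t14.png",im)
E
```

```text
t: 18.8
eef_pos: [0.5359, -0.0156, 0.1578]
eef_rot: [0.532, -0.531, -0.466, 0.467]
force: [-0.7, 0.2, -5.5]
finger_gap: 0.0569
[-0.68084889  0.21055838 -5.45698582] [-0.02261409  0.07558535  0.00133625] [ 0.53590069 -0.01555756  0.15778272]
[-1.03498608e-03  1.55859897e-04 -9.99999452e-01]
```

View pics/s14.png

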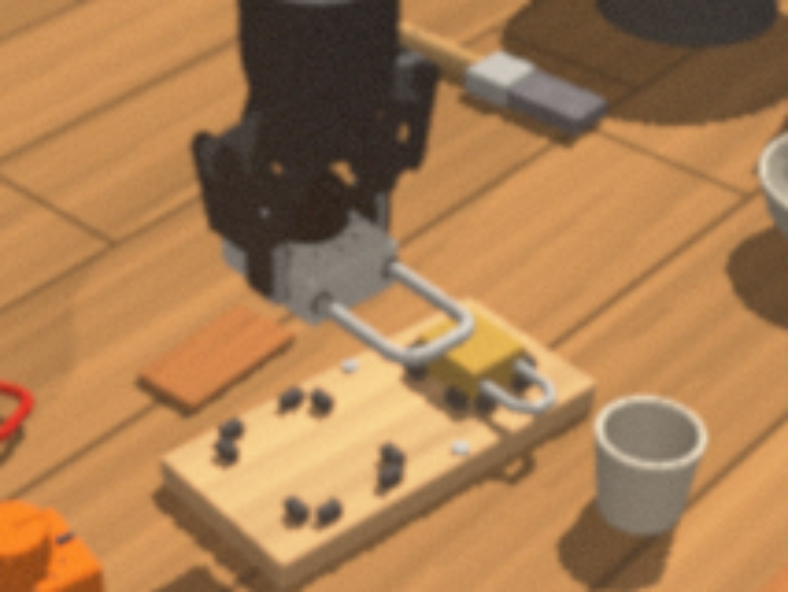

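View pics/t14.png

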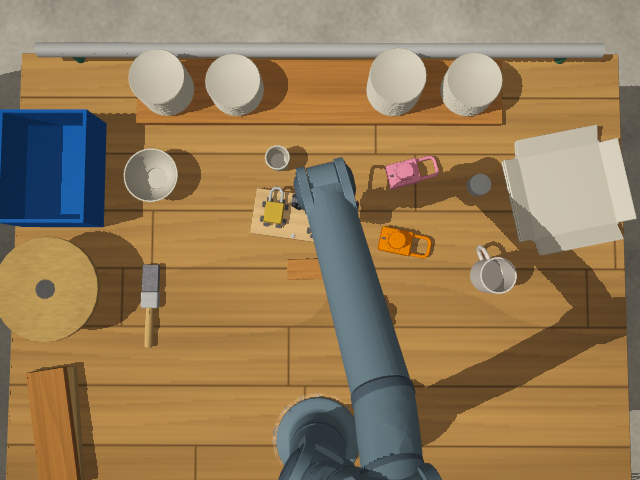

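```bash
python3 -m pendant '[[[0,0,0],[0,0,0]],[[0,0,0],[0,0,0]],[[0,0,0],[0,0,0]],[[0,0,0],[0,0,0]],[[0,0,0],[0,0,0]]]'; python3 - <<'E'
from h import *
im,d=manip.grab_frame("scene");cv2.imwrite("pics/s15.png",cv2.resize(im[190:250,305:385],None,fx=10,fy=10,interpolation=cv2.INTER_CUBIC))
c=manip.camera_info("scene");Rm=np.array(c["R"])
def P(x,y):
    u,v=round(250+x/3.7),round(140+y/3.7)
    best=d[v-1:v+2,u-1:u+2];z=best[best>0].min();X=np.linalg.inv(c["mtx"])@[u,v,1]*z
    return Rm.T@(X-c["t"])
for n,p in dict(bowL=(410,355),bowR=(466,320),legL=(350,322),legR=(420,285),bowM=(442,342),caseTop=(330,265),caseTop2=(372,235)).items():print(n,P(*p).round(4))
s=manip.get_state();print(s["qvel"].round(4),s["finger_gap"],s["eef_pos"],s["t"])
E
```

```text
t: 19.4
eef_pos: [0.5363, -0.0156, 0.1583]
eef_rot: [-0.532, 0.532, 0.466, -0.466]
force: [0.2, -0.5, -4.3]
finger_gap: 0.0565
bowL [ 0.6247 -0.0495  0.1667]
bowR [ 0.6285 -0.0132  0.1701]
legL [ 0.5883 -0.0505  0.1681]
legR [ 0.5937 -0.0045  0.1678]
bowM [ 0.6293 -0.0335  0.1688]
caseTop [ 0.5615 -0.0369  0.1807]
caseTop2 [ 0.5614 -0.0039  0.1812]
[ 0.0014 -0.0004 -0.001  -0.0004 -0.0026 -0.0001 -0.0004] 0.05661570570966155 [ 0.53632636 -0.01557114  0.1583119 ] 19.45
```

View pics/s15.png

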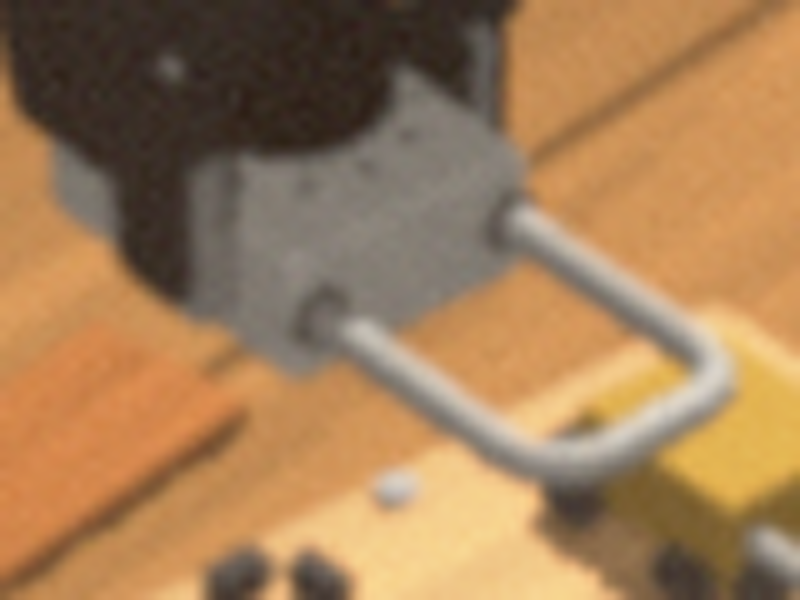

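The bow and legs all measure 0.167–0.170 m at the bar's surface and the case top 0.181 m. So the lock is level, its underside is at about 0.15 m, and it is open and still. I'll hand in.

```bash
python3 -c "
from cell import manip
print(manip.finish_job())"
```

```text
the job is handed in; nothing more can be done
None
```

I turned the dial four clicks clockwise, pulled the shackle out, then lifted the aluminium lock straight up and handed the job in at about 19.5 s while still holding it.

What the last checks showed:
- **Dial:** the pointer faced the index rib. The camera gave 3–5° off, within its error and inside the 0 notch. The gripper hides the pointer while the lock is held, so I last saw it just before gripping the case.
- **Shackle:** the bow moved about 17.5 mm by camera against 18 mm for fully open. When I commanded 3 mm more it moved only 0.4 mm and the pull rose to about 8 N, which I took as the end stop. In the last picture it is still out.
- **Lock in the air:** the bow and legs all measured 0.167–0.170 m at the bar's surface and the case top about 0.181 m. That makes it level and dial up, with the underside about 15 cm above the table. Joint speeds were near zero and the grip was steady at 80 N.
- **Other things:** nothing else looked moved in the last pictures, but the arm hid the red look-alike and part of the board from the top camera.

No check failed. The arm sat up to 3 mm off its commanded positions, so I corrected the alignment before gripping the dial, the bow and the case.

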